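# Weight the knife-handle glue press with the filled ballast box

## Task

Three ballast boxes look alike, but only one is filled: find it by its weight and set it in the green weight tray on top of the glue-up press, so that its weight brings the tray fully down. Put the two empty ones flat in the bays of the plywood rack, one in each bay, with their red plugs towards the yellow wall. Set the boxes down rather than dropping them, and leave everything else on the bench as it stands.

Things in the scene. Friction and masses are not known exactly. Their poses are not given: they have to be found in the camera images.
- box_a_grip (a point): Centre of the black bar handle on top of ballast box a. The bar runs along the box's x: 100 mm long, 18 mm wide, 16 mm tall, on 14 mm wide posts near its ends; its centre is 92 mm above the box's underside, with a 24 mm gap between bar and box top. The point's x axis points along the box AWAY from the red plug, z up.
- box_a_plug (a point): Outer face of the red plug (28 mm across, sticks out 8 mm) on one end of ballast box a: 68 mm from the box's centre along its -x, 34 mm above its underside. A red stripe marks that end on top.
- box_a: Ballast box a: closed blue steel box 120 mm long (x), 64 mm wide (y), 60 mm tall; origin at the centre of its underside. All three look the same. One, a different one each time, holds a loose-fitting steel slug and weighs 0.78 to 0.96 kg; the other two are empty, 0.25 to 0.31 kg. Names tell nothing.
- box_b_grip (a point): Centre of the black bar handle on top of ballast box b. The bar runs along the box's x: 100 mm long, 18 mm wide, 16 mm tall, on 14 mm wide posts near its ends; its centre is 92 mm above the box's underside, with a 24 mm gap between bar and box top. The point's x axis points along the box AWAY from the red plug, z up.
- box_b_plug (a point): Outer face of the red plug (28 mm across, sticks out 8 mm) on one end of ballast box b: 68 mm from the box's centre along its -x, 34 mm above its underside. A red stripe marks that end on top.
- box_b: Ballast box b: closed blue steel box 120 mm long (x), 64 mm wide (y), 60 mm tall; origin at the centre of its underside. All three look the same. One, a different one each time, holds a loose-fitting steel slug and weighs 0.78 to 0.96 kg; the other two are empty, 0.25 to 0.31 kg. Names tell nothing.
- box_c_grip (a point): Centre of the black bar handle on top of ballast box c. The bar runs along the box's x: 100 mm long, 18 mm wide, 16 mm tall, on 14 mm wide posts near its ends; its centre is 92 mm above the box's underside, with a 24 mm gap between bar and box top. The point's x axis points along the box AWAY from the red plug, z up.
- box_c_plug (a point): Outer face of the red plug (28 mm across, sticks out 8 mm) on one end of ballast box c: 68 mm from the box's centre along its -x, 34 mm above its underside. A red stripe marks that end on top.
- box_c: Ballast box c: closed blue steel box 120 mm long (x), 64 mm wide (y), 60 mm tall; origin at the centre of its underside. All three look the same. One, a different one each time, holds a loose-fitting steel slug and weighs 0.78 to 0.96 kg; the other two are empty, 0.25 to 0.31 kg. Names tell nothing.
- press: Fixed glue-up press: grey base 150 mm (x) by 190 mm (y), two short dark uprights and a bridge, a knife with wooden handle lying under its rubber foot, the blade reaching 167 mm along +x at 41 mm height. Origin at the centre of the base's underside, z up. It may stand on the left or on the right of the bench.
- tray_floor (a point): Centre of the floor of the green weight tray on top of the press (x along the tray's length). Inside it measures 150 mm (x) by 84 mm (y) with a rim 10 mm high. Empty, the floor is 145 mm above the bench. A box lies in it lengthwise, either way round.
- weight_tray (a joint): Travel of the weight tray, m: 0 up, 0.020 fully down (foot on the knife handle). A spring holds it up: it starts to sink under about 5 N and is fully down at 6.3 N, so an empty box does not move it and the filled box takes it right down.
- rack: Fixed low plywood rack with two bays side by side in y (bay centres at y = +43.5 and -43.5 mm, x = 0); each bay is 150 mm long (x) and 83 mm wide (y) inside, floor 6 mm above the bench, walls to 30 mm. The wall at its -x end is thick and painted yellow. Origin at the centre of its underside, z up.
- rack_floor (a point): Centre of the rack's floor surface, under the divider between the bays; axes as the rack.
- glue_bottle: Bystander: white glue bottle with orange cap, upright, 36 mm across, 150 mm tall. Origin on its underside. Leave it alone.
- pin_jar: Bystander: amber glass jar with brass lid, upright, 60 mm across, 80 mm tall. Origin on its underside. Leave it alone.
- oil_can: Bystander: bare steel can, upright, 56 mm across, 110 mm tall. Origin on its underside. Leave it alone.
- wire_brush: Bystander: brush lying flat, 200 mm long. Origin on its underside. Leave it alone.
- spanner: Bystander: spanner lying flat, 180 mm long. Origin on its underside. Leave it alone.
Mind the look-alikes: they are no part of the job. What is shaped like the box_b but orange or pink is not meant.

How it is judged:
At the end, for the whole second after the job is handed in: The filled box lies upright on the floor of the weight tray, within 25 mm of its centre, with the tray more than 16 mm down; each of the two empty boxes lies flat and upright on the floor of a rack bay, one per bay, with the red plug at the yellow end; all are at rest and released (((horizontal distance between box_a_grip and tray_floor below 0.025 m and z of box_a_grip in the frame of tray_floor between 0.085 and 0.099 m and angle between each of box_a_grip, box_b_grip, box_c_grip's own z axis and vertical below 0.1 rad and value of joint weight_tray above 0.016 m and x of box_b_plug in the frame of rack between -0.09 and -0.045 m and y of box_b_grip in the frame of rack between -0.07 and 0.07 m and z of each of box_b_grip, box_c_grip in the frame of rack below 0.105 m and x of box_c_plug in the frame of rack between -0.09 and -0.045 m and y of box_c_grip in the frame of rack between -0.07 and 0.07 m) or (horizontal distance between box_b_grip and tray_floor below 0.025 m and z of box_b_grip in the frame of tray_floor between 0.085 and 0.099 m and angle between each of box_b_grip, box_a_grip, box_c_grip's own z axis and vertical below 0.1 rad and value of joint weight_tray above 0.016 m and x of box_a_plug in the frame of rack between -0.09 and -0.045 m and y of box_a_grip in the frame of rack between -0.07 and 0.07 m and z of each of box_a_grip, box_c_grip in the frame of rack below 0.105 m and x of box_c_plug in the frame of rack between -0.09 and -0.045 m and y of box_c_grip in the frame of rack between -0.07 and 0.07 m) or (horizontal distance between box_c_grip and tray_floor below 0.025 m and z of box_c_grip in the frame of tray_floor between 0.085 and 0.099 m and angle between each of box_c_grip, box_a_grip, box_b_grip's own z axis and vertical below 0.1 rad and value of joint weight_tray above 0.016 m and x of box_a_plug in the frame of rack between -0.09 and -0.045 m and y of box_a_grip in the frame of rack between -0.07 and 0.07 m and z of each of box_a_grip, box_b_grip in the frame of rack below 0.105 m and x of box_b_plug in the frame of rack between -0.09 and -0.045 m and y of box_b_grip in the frame of rack between -0.07 and 0.07 m)) and linear speed of each of box_a, box_b, box_c below 0.03 m/s); the robot touches nothing.
It fails at once if a bystander is moved more than 40 mm (distance of any of glue_bottle, pin_jar, oil_can, wire_brush, spanner from where it was at the start of the episode above 0.04 m).
It fails at once if the glue bottle, jar or can is knocked over (angle between any of glue_bottle, pin_jar, oil_can's own z axis and vertical above 0.6 rad).
It fails at once if a ballast box is dropped (falls faster than 0.7 m/s, untouched by the fingers) ((linear speed of box_a above 0.7 m/s and contact force between the fingers and box_a below 0.05 N) or (linear speed of box_b above 0.7 m/s and contact force between the fingers and box_b below 0.05 N) or (linear speed of box_c above 0.7 m/s and contact force between the fingers and box_c below 0.05 N)).
It also fails if it takes over 72 s, if anything falls off the work surface, if the arm or the gripper's body presses on something with over 40 N, if the wrist force passes 120 N, or if a joint passes its speed limit or range.

## Robot

A 6-joint arm with a two-finger parallel gripper is mounted at the origin on the work surface. World frame = base frame: x ahead of the robot, y to its left, z up, the work surface at z = 0. Lengths are in m, angles in rad, forces in N, time in s.
With the tool pointing down it reaches from about 0.25 to 0.775 m from the base axis. Payload 4 kg.
Tool frame: the origin (TCP) lies midway between the tips of the shut fingers; the grasp point (between the pads) lies bot.hold_point_z behind it (bot.hold_point_z is the distance from the TCP to the grasp point, in m); z points along the fingers, y is the direction in which the jaws open and shut (so a half turn about z gives the same grasp; the last joint's range is limited). The gripper opens to 85 mm and grips with 20 to 120 N. Pads are 22 mm wide; open, the fingers measure 114 mm over their backs; the gripper's body (76 mm by 85 mm) begins 54 mm behind the grasp point. The pads swing forward as they close: fully open they stand 13 mm farther back than shut.
Start: joints at [-1.245, 0.087, 1.371, -0, 1.684, -0.103], TCP at [0.229, -0.5, 0.231] pointing down, gripper open.
Joint ranges: [-3.1, 3.1], [-0.76, 2.03], [0.27, 2.55], [-1.08, 4.22], [0.17, 2.65], [-2.57, 2.57]. Speed limits (rad/s): [2.79, 2.79, 3.14, 3.14, 3.14, 3.14].

## Interface

Orientations are given as a unit quaternion [x, y, z, w].
In Python, from workcell import readout, vision, job, bot gives the robot as it stands.
- The arm moves only by the tool drive_tool, never from a script. Its arguments are lists of equal length, an entry for each row: "delta_pos": the shift along the world's x, y, z in mm, a list of three; "spin": the turn about the world's z in rad; "gripper": the closure, from -1 (fully open) to 1 (shut). A call has 1 to 10 rows; each row shifts and turns the commanded pose from where the row before left it; what a row does not reach is not made up. A row lasts 1/12 s, in which the tool goes at most 41.7 mm and 7.16 degrees, less where a joint would pass 70% of its speed; a pose out of reach is approached as far as the arm can. A call with a gripper value outside its range is refused whole. The fingers move at their own pace and stop on an object; "squeeze" is the grip in N (left out, the last holds). Time passes only in rows, so rows that do not move let the fingers close. It gives the time, the measured TCP pose, the force and the opening at its end, in the units of the state.
- readout.sense(): the state, without advancing time (a new reading comes with each control period).
- vision.capture(name): name is "scene" or "top" or "wrist"; returns the picture (420x560x3 uint8, blue, green, red); there is no depth.
- vision.camera_info(name): a dict with "fx", "fy", "cx", "cy" (pixels), "pose" (4x4, takes a point from camera to world coordinates); the wrist camera has in their place "mount" (4x4, takes a point from camera to tool coordinates, whose origin is the TCP and whose axes are the flange's). Camera axes: x right, y down, z forward; pixel columns grow to the right and rows downward; lengths in m; the calibration is good to about 2 mm. A picture is of the moment at which its call begins: read the wrist's pose just before it. camera_info takes no time and is no camera call.
- job.job_done(): hands the job in, once; it reports no verdict.
Trained networks look in the newest picture that a camera, given by its name, has taken for a name from the list of things; names that differ only in an ending like _2 or _b are one class to them, and where a whole thing is asked for, a point or a joint stands for the part that bears it (a point fixed in the world has none). Each returns a list of dicts, best first, with "p" (0 to 1); they miss things now and then, are a little off and sometimes report something else, mostly with a low value. They report only what shows in the picture. A call takes as long as a camera call. They do not tell look-alikes from the thing itself.
- vision.regions_of(camera, query): "mask" (420x560 bool, what is visible of it) and "box" ([centre column, centre row, width, height] in pixels, round what is visible of it).
The state is a dict: "time": time; "qpos": joint angles; "joint_velocities": joint speeds; "effort": joint torques, N m; "tool_pos": TCP position; "eef_rot": TCP orientation; "force": force on the tool from outside, world axes, zero at the start; "moment": the same for the moment, N m; "gripper_width": finger opening in m.
Only numpy, scipy, OpenCV 4.12 (cv2) and the standard library are available. Lean on these libraries where they do the work, as an engineer would, in place of code of your own. Each camera call takes 0.05 s, during which the arm holds its last target.

## Working session

There is one attempt and no reset: what is moved stays moved. The work goes in short steps, Python scripts to look and compute and a tool call to move; the robot and the scene stay as the last step left them, time stands still between calls to the robot, and variables do not carry over. Pictures are saved under pics/ and viewed, and the job is handed in when it is done.

Besides the shell and the picture viewer there is one more tool, called after ">>>" as a command line: name --pt "numbers of a row" for each row, then --argument value for the rest. drive_tool: Moves the arm, as the interface text tells. Its arguments: {"type":"object","properties":{"delta_pos":{"type":"array"},"spin":{"type":"array"},"gripper":{"type":"array"},"squeeze":{"type":"number"}},"required":["delta_pos","spin","gripper"]}

```bash
mkdir -p pics; ls; python3 - <<'E'
from workcell import readout, vision, job, bot
import cv2
print(readout.sense()); print(bot.hold_point_z)
for n in ("scene","top"):
    im=vision.capture(n); cv2.imwrite(f"pics/{n}0.png",im); print(n,vision.camera_info(n))
print(vision.camera_info("wrist"))
E
```

```text
pics
{'time': 0.0, 'qpos': array([-1.24507645e+00,  8.79708518e-02,  1.37229171e+00,  1.11468464e-05,
        1.68357444e+00, -1.03106557e-01]), 'joint_velocities': array([-0.00189434,  0.00038673,  0.00058595, -0.00043842, -0.00177562,
        0.00019064]), 'effort': array([ 9.10681993e-04, -3.51856399e+01, -3.13272965e+01,  4.97304632e-05,
        1.06238388e-02, -2.97012855e-05]), 'tool_pos': array([ 0.22852709, -0.4997257 ,  0.23011145]), 'eef_rot': array([ 9.77100667e-01,  2.12774591e-01, -1.19143164e-04, -1.11584427e-03]), 'force': array([-0.33055797,  0.34316672, -0.16977819]), 'moment': array([ 0.00347702, -0.02600763,  0.01820735]), 'gripper_width': 0.08514848217497042}
0.0187
scene {'fx': 481.7404234166027, 'fy': 481.7404234166027, 'cx': 275.7533459929126, 'cy': 212.1465660956076, 'pose': array([[-0.80060378,  0.34325049, -0.49113408,  1.06696525],
       [ 0.59873745,  0.42628436, -0.67808194,  0.79047363],
       [-0.02338918, -0.83693533, -0.5468018 ,  0.84163816],
       [ 0.        ,  0.        ,  0.        ,  1.        ]])}
top {'fx': 490.12362512798325, 'fy': 490.12362512798325, 'cx': 274.0025002311308, 'cy': 214.08346841884227, 'pose': array([[-0.00550829, -0.98456136,  0.1749531 ,  0.18186593],
       [-0.99995691,  0.00411592, -0.00832037, -0.07613776],
       [ 0.00747182, -0.1749914 , -0.98454161,  1.52625756],
       [ 0.        ,  0.        ,  0.        ,  1.        ]])}
{'fx': 307.8225072763086, 'fy': 307.8225072763086, 'cx': 275.4057726886819, 'cy': 204.6981169288588, 'mount': array([[ 5.65081355e-04, -9.55763744e-01, -2.94134911e-01,
         7.43176223e-02],
       [ 9.99999826e-01,  5.90511651e-04,  2.35140279e-06,
        -4.23497607e-06],
       [ 1.71442706e-04, -2.94134861e-01,  9.55763911e-01,
        -1.42663177e-01],
       [ 0.00000000e+00,  0.00000000e+00,  0.00000000e+00,
         1.00000000e+00]])}
```

View pics/scene0.png

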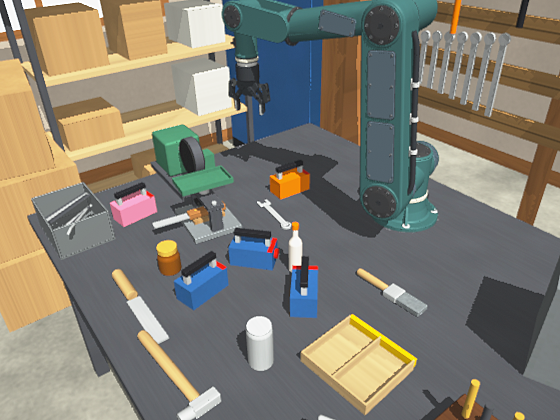

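View pics/top0.png

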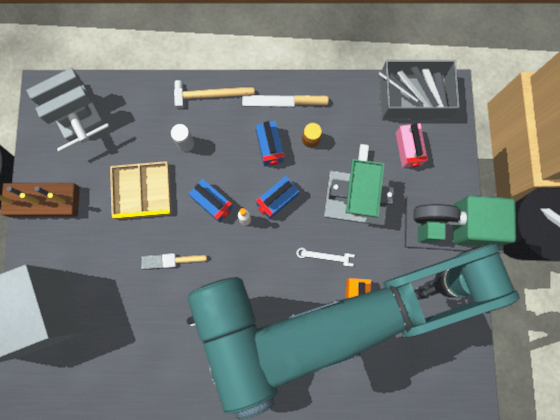

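Blue boxes are at top (270,142), (211,199) and (278,196). The look-alikes are orange at (358,288) and pink at (411,145). I'll check the choice in a close crop.

```bash
cat > h.py <<'E'
import numpy as np, cv2
from workcell import readout, vision, job, bot
def ray(cam,u,v,pose=None):
    c=vision.camera_info(cam); P=c["pose"] if pose is None else pose
    d=P[:3,:3]@np.array([(u-c["cx"])/c["fx"],(v-c["cy"])/c["fy"],1.]); return P[:3,3],d
def at_z(cam,u,v,z,pose=None):
    o,d=ray(cam,u,v,pose); return o+d*(z-o[2])/d[2]
def proj(cam,p,pose=None):
    c=vision.camera_info(cam); P=c["pose"] if pose is None else pose
    q=P[:3,:3].T@(np.asarray(p,float)-P[:3,3]); return np.array([c["fx"]*q[0]/q[2]+c["cx"],c["fy"]*q[1]/q[2]+c["cy"]])
E
python3 - <<'E'
import cv2
im=cv2.imread("pics/top0.png")
c=im[110:230,100:300]; cv2.imwrite("pics/topc1.png",cv2.resize(c,None,fx=4,fy=4,interpolation=cv2.INTER_CUBIC))
c=im[130:240,310:440]; cv2.imwrite("pics/topc2.png",cv2.resize(c,None,fx=5,fy=5,interpolation=cv2.INTER_CUBIC))
E
```

```text
(no output)
```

View pics/topc1.png

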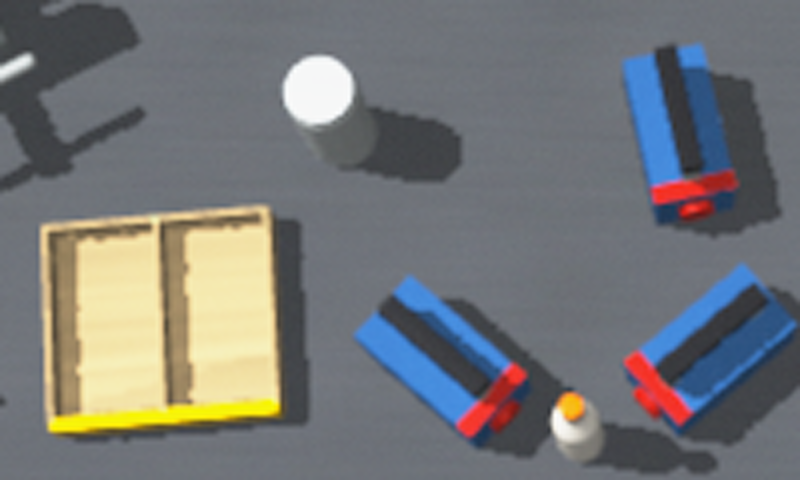

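View pics/topc2.png

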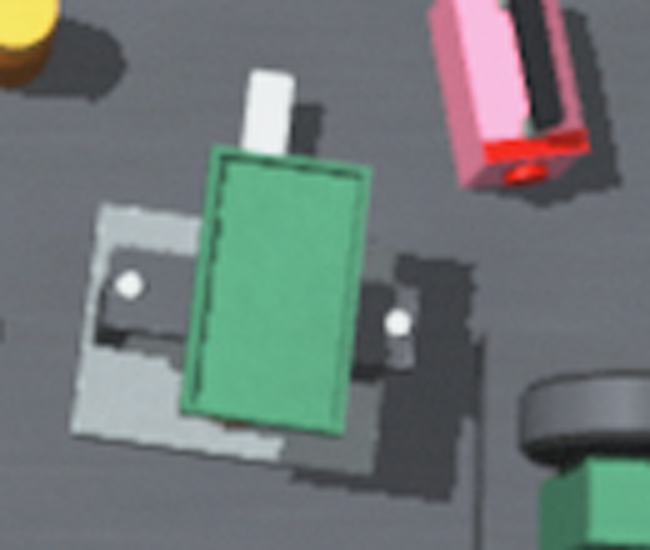

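```bash
python3 - <<'E'
from h import *
C=lambda p:at_z("top",p[0]/4+100-.375,p[1]/4+110-.375,.1)
for n,a,b in (("P_far",(666,48),(692,172)),("Q_left",(388,303),(483,388)),("R_mid",(668,375),(758,290))):
    A,B=C(a),C(b)
    if n=="R_mid":A,B=B,A   # A = away from plug
    d=A-B; print(n,"mid",(A+B)[:2]/2,"len",np.hypot(*d[:2]),"yaw x",np.degrees(np.arctan2(d[1],d[0])))
R=lambda p:at_z("top",p[0]/4+100-.375,p[1]/4+110-.375,.03)
for p in ((42,226),(270,208),(280,402),(50,418),(156,218),(168,408)): print("rack",p,R(p))
T=lambda p:at_z("top",p[0]/5+310-.4,p[1]/5+130-.4,.155)
q=[T(p) for p in ((214,148),(372,166),(343,434),(181,412))]
for x in q: print("tray",x)
c=sum(q)/4; d=q[0]+q[1]-q[2]-q[3]; print("ctr",c,np.degrees(np.arctan2(d[1],d[0])),np.hypot(*d[:2])/2)
for n,u,v,z in (("bottle cap",570/4+100,402/4+110,.15),("can",318/4+100,90/4+110,.11),("jar",313,131,.08),("knife tip",310+270/5,130+72/5,.041)): print(n,at_z("top",u,v,z))
E
```

```text
P_far mid [ 0.67329479 -0.07537524] len 0.10042365570849777 yaw x 11.128065735528992
Q_left mid [0.49083404 0.1063284 ] len 0.09665776118668029 yaw x 47.85987169202774
R_mid mid [ 0.49994025 -0.10021963] len 0.09337260913455009 yaw x -46.276293161962734
rack (42, 226) [0.60322021 0.42618808 0.03      ]
rack (270, 208) [0.61728845 0.24755604 0.03      ]
rack (280, 402) [0.46156791 0.23474517 0.03      ]
rack (50, 418) [0.44971363 0.41190714 0.03      ]
rack (156, 218) [0.60943023 0.33695137 0.03      ]
rack (168, 408) [0.45719848 0.32117755 0.03      ]
tray [ 0.58640892 -0.31621094  0.155     ]
tray [ 0.57528608 -0.40762268  0.155     ]
tray [ 0.41760851 -0.38402329  0.155     ]
tray [ 0.43070849 -0.29217271  0.155     ]
ctr [ 0.502503   -0.35000741  0.155     ] -8.643546597859402 0.15848904601430777
bottle cap [0.43719165 0.00209635 0.15      ]
can [0.68495856 0.19590775 0.11      ]
jar [ 0.69929214 -0.21038655  0.08      ]
knife tip [ 0.66841475 -0.37452474  0.041     ]
```

Masses on the bench agree with the sizes (bars ~97 mm, tray ~158 mm outside). I'll go over box R (top 278,196) first and check it with the wrist camera.

>>> drive_tool --pt "10 15 4" --pt "20 30 4" --pt "20 30 4" --pt "22 31 4" --pt "22 31 4" --pt "22 31 0" --pt "22 31 0" --pt "22 31 0" --pt "22 31 0" --pt "22 31 0" --spin '[-0.08, -0.1, -0.1, -0.1, -0.1, -0.1, -0.1, -0.1, -0.1, -0.1]' --gripper '[-1, -1, -1, -1, -1, -1, -1, -1, -1, -1]' --squeeze 80

```text
time: 0.93
tool_pos: [0.4332, -0.2064, 0.2509]
eef_rot: [0.962, -0.275, -0.0, -0.0]
force: [0.3, -0.7, 0.4]
gripper_width: 0.0857
```

>>> drive_tool --pt "22 31 0" --pt "22 31 0" --pt "15 25 0" --pt "9 20 0" --pt "0 0 0" --spin '[-0.1, -0.1, -0.05, 0, 0]' --gripper '[-1, -1, -1, -1, -1]'

```text
time: 1.35
tool_pos: [0.5018, -0.0974, 0.2505]
eef_rot: [0.922, -0.387, -0.001, -0.001]
force: [-0.6, 0.3, -0.3]
gripper_width: 0.0858
```

```bash
cat >> h.py <<'E'
from scipy.spatial.transform import Rotation as Ro
def wpose():
    s=readout.sense(); T=np.eye(4); T[:3,:3]=Ro.from_quat(s["eef_rot"]).as_matrix(); T[:3,3]=s["tool_pos"]
    return T@vision.camera_info("wrist")["mount"], s
def yaw(s):
    x=Ro.from_quat(s["eef_rot"]).as_matrix()[:,0]; return np.degrees(np.arctan2(x[1],x[0]))
def wshot(name):
    P,s=wpose(); im=vision.capture("wrist"); cv2.imwrite(f"pics/{name}.png",im); np.save(f"pics/{name}.npy",P)
    print(s["time"],s["tool_pos"],"yaw",yaw(s),"F",s["force"],s["gripper_width"]); return im
E
python3 -c "
from h import *
wshot('w1')"
```

```text
1.35 [ 0.50176304 -0.09742462  0.25045593] yaw -45.584445200163714 F [-0.62022087  0.25925852 -0.26516561] 0.0857966840880986
```

View pics/w1.png

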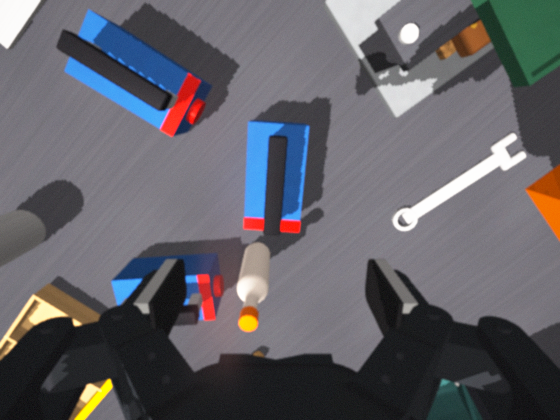

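Wrist view: box R bar runs (277,137)–(273,234), box P upper left, box Q lower left, bottle at (255,280). I'll measure the bars.

```bash
cat >> h.py <<'E'
def bar(name,far,near,z=.1):
    P=np.load(f"pics/{name}.npy"); A=at_z("wrist",*far,z,P);B=at_z("wrist",*near,z,P); d=A-B
    print(name,"mid",(A+B)[:2]/2,"len",np.hypot(*d[:2]),"yaw",np.degrees(np.arctan2(d[1],d[0])))
E
python3 - <<'E'
from h import *
im=cv2.imread("pics/w1.png")
c=im[100:250,220:340]; cv2.imwrite("pics/w1c.png",cv2.resize(c,None,fx=4,fy=4,interpolation=cv2.INTER_CUBIC))
bar("w1",(277.5,137),(273,234))
bar("w1",(63,38),(166,101))
E
```

```text
w1 mid [ 0.50258155 -0.09872546] len 0.09770715559631313 yaw -48.14683911409731
w1 mid [ 0.67663763 -0.07663806] len 0.0970061779233806 yaw 12.755840527470726
```

View pics/w1c.png

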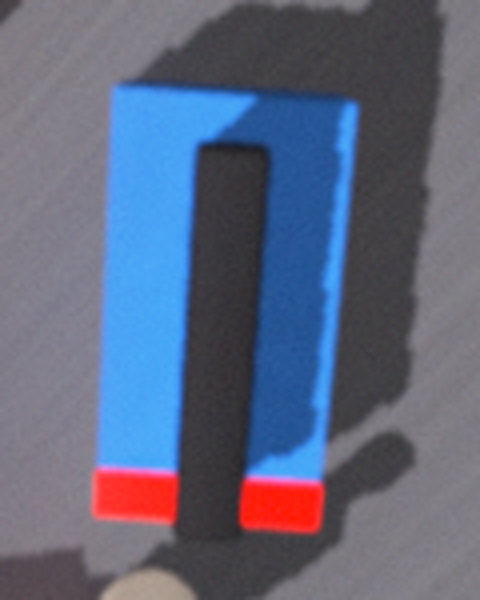

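>>> drive_tool --pt "1 -1 -25" --pt "0 0 -32" --pt "0 0 -32" --pt "0 0 -32" --pt "0 0 -28" --pt "0 0 -18" --pt "0 0 -10" --pt "0 0 0" --pt "0 0 0" --pt "0 0 0" --spin '[-0.05, 0, 0, 0, 0, 0, 0, 0, 0, 0]' --gripper '[-1, -1, -1, -1, -1, -1, -1, 1, 1, 1]'

```text
time: 2.23
tool_pos: [0.5028, -0.1031, 0.0762]
eef_rot: [0.911, -0.413, 0.002, -0.0]
force: [-0.7, -0.2, 0.0]
gripper_width: 0.0516
```

>>> drive_tool --pt "0 0 0" --pt "0 0 0" --pt "0 0 0" --pt "0 0 0" --spin '[0, 0, 0, 0]' --gripper '[1, 1, 1, 1]'

```text
time: 2.57
tool_pos: [0.5029, -0.1024, 0.0758]
eef_rot: [0.911, -0.413, 0.002, -0.0]
force: [0.6, -0.0, 3.0]
gripper_width: 0.0165
```

>>> drive_tool --pt "0 0 0" --pt "0 0 5" --pt "0 0 15" --pt "0 0 20" --pt "0 0 0" --pt "0 0 0" --pt "0 0 0" --spin '[0, 0, 0, 0, 0, 0, 0]' --gripper '[1, 1, 1, 1, 1, 1, 1]'

```text
time: 3.15
tool_pos: [0.5007, -0.102, 0.1128]
eef_rot: [0.911, -0.413, -0.001, 0.0]
force: [-0.4, -0.4, -2.5]
gripper_width: 0.0168
```

```bash
python3 - <<'E'
from h import *
import h
wshot('w2'); print(readout.sense()["moment"])
for i in range(3): vision.capture("wrist"); print(readout.sense()["force"])
E
```

```text
3.15 [ 0.50067241 -0.10196282  0.1128197 ] yaw -48.77061736890238 F [-0.37066788 -0.40542169 -2.46553826] 0.016762995127596554
[-0.023826   -0.03260872 -0.01525033]
[-0.2317945   0.03877537 -3.09291976]
[ 0.21854021  0.21636551 -3.3854501 ]
[-0.72010596  0.30950547 -2.54290252]
```

View pics/w2.png

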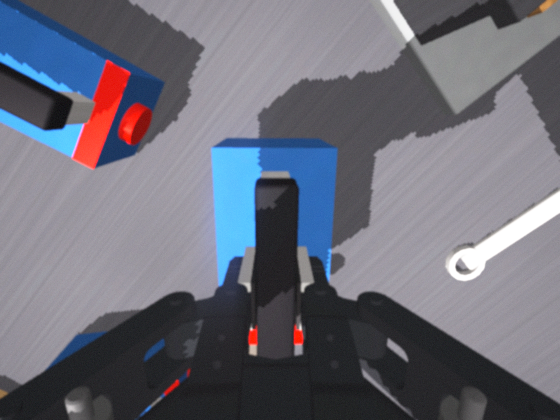

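Box R weighs about 2.8 N, so it's empty and goes to the rack's left bay. The grip is centred and straight.

>>> drive_tool --pt "0 0 20" --pt "0 0 35" --pt "0 0 38" --pt "0 5 35" --pt "1 20 14" --pt "2 32 0" --pt "2 37 0" --pt "2 37 0" --pt "2 37 0" --pt "2 37 0" --spin '[0, 0, 0, 0, 0.04, 0.08, 0.08, 0.08, 0.08, 0.08]' --gripper '[1, 1, 1, 1, 1, 1, 1, 1, 1, 1]'

```text
time: 4.18
tool_pos: [0.5123, 0.1043, 0.2556]
eef_rot: [0.979, -0.202, -0.0, 0.0]
force: [0.5, 0.0, -2.5]
gripper_width: 0.0164
```

>>> drive_tool --pt "2 37 0" --pt "2 37 0" --pt "2 37 0" --pt "2 37 0" --pt "2 37 0" --pt "2 35 0" --pt "2 30 0" --pt "2 20 0" --pt "0 0 0" --pt "0 0 0" --spin '[0.08, 0.08, 0.08, 0.08, 0.08, 0.08, 0.019, 0, 0, 0]' --gripper '[1, 1, 1, 1, 1, 1, 1, 1, 1, 1]'

```text
time: 5.02
tool_pos: [0.5282, 0.3736, 0.2545]
eef_rot: [0.999, 0.045, -0.001, 0.001]
force: [0.1, 0.5, -2.7]
gripper_width: 0.0165
```

```bash
python3 - <<'E'
from h import *
wshot('w3')
cv2.imwrite("pics/top3.png",vision.capture("top"))
E
```

```text
5.0167 [0.528194   0.37362104 0.25448285] yaw 5.1417043086743925 F [ 0.07501958  0.54224771 -2.70988333] 0.016475192379490307
```

View pics/w3.png

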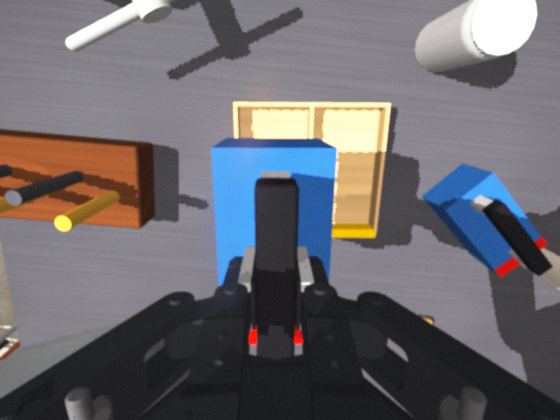

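```bash
python3 - <<'E'
from h import *
im=cv2.imread("pics/w3.png")
c=im[90:250,200:410]; cv2.imwrite("pics/w3c.png",cv2.resize(c,None,fx=3.5,fy=3.5,interpolation=cv2.INTER_CUBIC))
P=np.load("pics/w3.npy")
a=np.radians(5); R=np.array([[np.cos(a),np.sin(a)],[-np.sin(a),np.cos(a)]])
for p in ((234,102),(390,103),(311,103),(376,226),(371,237)):
    w=at_z("wrist",*p,.03,P); print(p,w,"rack local guess",R@(w[:2]-[.5305,.330]))
E
```

```text
(234, 102) [0.60606724 0.42702223 0.03      ] rack local guess [0.08373573 0.09006691]
(390, 103) [0.62093486 0.25100518 0.03      ] rack local guess [ 0.08320588 -0.08657614]
(311, 103) [0.61285854 0.34015479 0.03      ] rack local guess [0.08293019 0.00293813]
(376, 226) [0.47230355 0.23895807 0.03      ] rack local guess [-0.06590982 -0.08562333]
(371, 237) [0.45672088 0.24255314 0.03      ] rack local guess [-0.08111986 -0.08068382]
```

View pics/w3c.png

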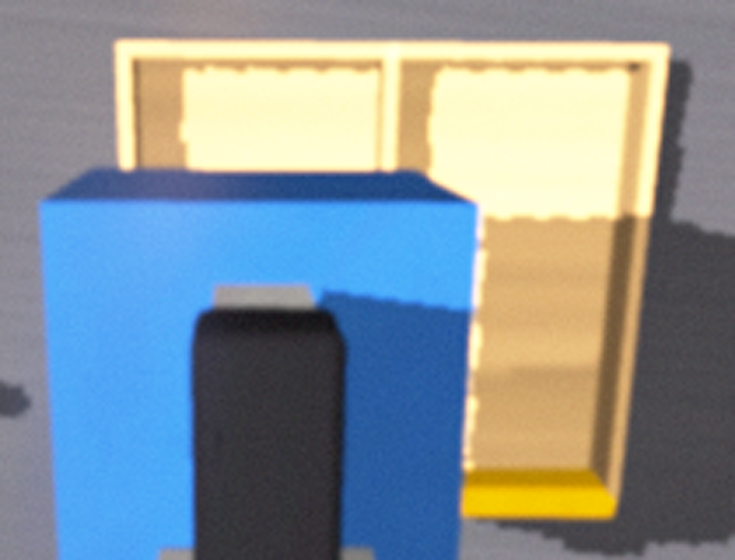

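Wrist view puts the rack ~(+4,+2) mm from the top-camera estimate, so I'll use the mean. Yaw agrees at 5°. Lowering now.

>>> drive_tool --pt "1 1 -25" --pt "1 0 -35" --pt "0 0 -35" --pt "0 0 -30" --pt "0 0 -22" --pt "0 0 -12" --pt "0 0 -5" --pt "0 0 -3" --pt "0 0 -3" --pt "0 0 0" --spin '[0, 0, 0, 0, 0, 0, 0, 0, 0, 0]' --gripper '[1, 1, 1, 1, 1, 1, 1, 1, 1, 1]'

```text
time: 5.95
tool_pos: [0.5316, 0.3741, 0.0881]
eef_rot: [0.999, 0.044, 0.001, -0.001]
force: [0.3, -0.2, -1.6]
gripper_width: 0.0164
```

>>> drive_tool --pt "0 0 -2" --pt "0 0 -2" --pt "0 0 -2" --pt "0 0 0" --spin '[0, 0, 0, 0]' --gripper '[1, 1, 1, 1]'

```text
time: 6.28
tool_pos: [0.5312, 0.3744, 0.0819]
eef_rot: [0.999, 0.044, 0.001, -0.001]
force: [-0.2, 0.1, 1.2]
gripper_width: 0.0165
```

Contact reached (force reversed). Release and rise.

>>> drive_tool --pt "0 0 0" --pt "0 0 0" --pt "0 0 0" --pt "0 0 0" --pt "0 0 0" --pt "0 0 15" --pt "0 0 35" --pt "0 0 40" --pt "0 0 40" --pt "0 0 25" --spin '[0, 0, 0, 0, 0, 0, 0, 0, 0, 0]' --gripper '[-1, -1, -1, -1, -1, -1, -1, -1, -1, -1]'

```text
time: 7.12
tool_pos: [0.5316, 0.3743, 0.2407]
eef_rot: [0.999, 0.044, 0.003, -0.001]
force: [0.2, 0.2, 0.4]
gripper_width: 0.0852
```

>>> drive_tool --pt "0 -10 10" --pt "-2 -25 4" --pt "-4 -35 0" --pt "-4 -35 0" --pt "-4 -35 0" --pt "-5 -35 0" --pt "-5 -35 0" --pt "-5 -30 0" --pt "-5 -20 0" --pt "-3 -8 0" --spin '[0.02, 0.08, 0.08, 0.1, 0.1, 0.1, 0.1, 0.1, 0.07, 0]' --gripper '[-1, -1, -1, -1, -1, -1, -1, -1, -1, -1]'

```text
time: 7.95
tool_pos: [0.4932, 0.1032, 0.2497]
eef_rot: [0.914, 0.406, 0.0, 0.001]
force: [-0.1, 1.0, -0.3]
gripper_width: 0.0853
```

```bash
python3 - <<'E'
from h import *
wshot('w4')
E
```

```text
7.95 [0.49321054 0.10315564 0.24965802] yaw 47.868126504640344 F [-0.10813935  0.99958242 -0.33696876] 0.08530878782048094
```

View pics/w4.png

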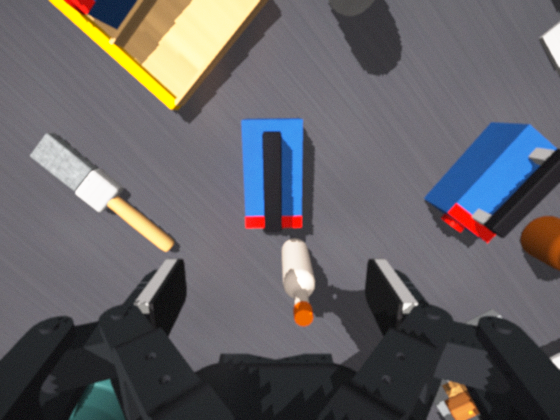

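```bash
python3 - <<'E'
from h import *
im=cv2.imread("pics/w4.png")
c=im[100:250,210:330]; cv2.imwrite("pics/w4c.png",cv2.resize(c,None,fx=4,fy=4,interpolation=cv2.INTER_CUBIC))
bar("w4",(271.5,132),(272.5,231)); print(at_z("wrist",303,315,.15,np.load("pics/w4.npy")))
E
```

```text
w4 mid [0.49439534 0.10959298] len 0.09854011680355526 yaw 48.279953175421845
[0.44024716 0.00669643 0.15      ]
```

View pics/w4c.png

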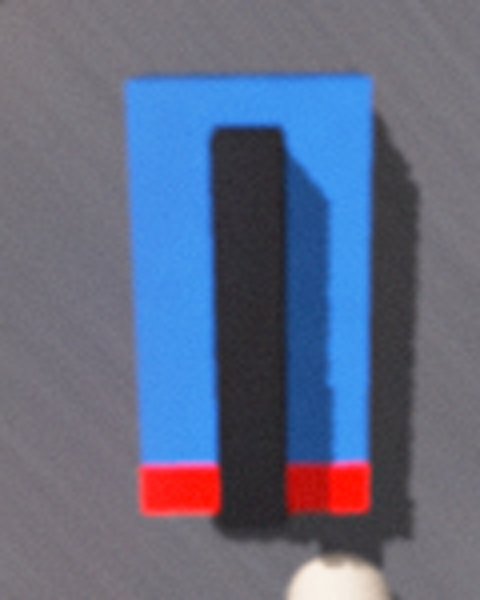

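>>> drive_tool --pt "1 6 -25" --pt "0 0 -35" --pt "0 0 -35" --pt "0 0 -32" --pt "0 0 -28" --pt "0 0 -15" --pt "0 0 -5" --pt "0 0 0" --pt "0 0 0" --pt "0 0 0" --spin '[0, 0, 0, 0, 0, 0, 0, 0, 0, 0]' --gripper '[-1, -1, -1, -1, -1, -1, -1, 1, 1, 1]'

```text
time: 8.83
tool_pos: [0.4962, 0.1124, 0.0764]
eef_rot: [0.914, 0.407, 0.002, 0.001]
force: [-0.1, -0.0, -0.1]
gripper_width: 0.0516
```

>>> drive_tool --pt "0 0 0" --pt "0 0 0" --pt "0 0 0" --pt "0 0 0" --pt "0 0 3" --pt "0 0 12" --pt "0 0 20" --pt "0 0 5" --pt "0 0 0" --pt "0 0 0" --spin '[0, 0, 0, 0, 0, 0, 0, 0, 0, 0]' --gripper '[1, 1, 1, 1, 1, 1, 1, 1, 1, 1]'

```text
time: 9.67
tool_pos: [0.4946, 0.1118, 0.1143]
eef_rot: [0.914, 0.407, 0.0, 0.0]
force: [0.2, 0.5, -3.8]
gripper_width: 0.0165
```

```bash
python3 - <<'E'
from h import *
wshot('w5'); print(readout.sense()["moment"])
for i in range(3): vision.capture("wrist"); print(readout.sense()["force"])
E
```

```text
9.6667 [0.4945674  0.11178909 0.11429838] yaw 48.00081249625037 F [ 0.24383986  0.51448074 -3.79750284] 0.016481442855196766
[-0.01048508  0.04247627 -0.02942635]
[-0.59450972 -0.25939343 -3.86618903]
[ 8.29961246e-01 -2.10139277e-03 -2.10994673e+00]
[-0.20391202 -0.69929954 -3.1601474 ]
```

View pics/w5.png

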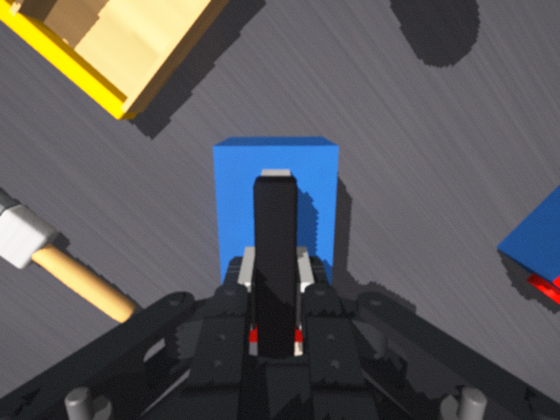

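~3.2 N: also empty, so box P (top 270,142) must be the filled one. Q goes to the right bay.

>>> drive_tool --pt "0 0 20" --pt "0 0 35" --pt "0 5 35" --pt "3 15 30" --pt "7 25 15" --pt "8 30 0" --pt "8 32 0" --pt "8 32 0" --pt "6 25 0" --pt "3 12 0" --spin '[0, 0, -0.05, -0.1, -0.1, -0.1, -0.1, -0.1, -0.1, -0.1]' --gripper '[1, 1, 1, 1, 1, 1, 1, 1, 1, 1]'

```text
time: 10.7
tool_pos: [0.5375, 0.291, 0.2475]
eef_rot: [0.999, 0.043, -0.001, -0.0]
force: [0.0, 0.1, -4.1]
gripper_width: 0.0163
```

>>> drive_tool --pt "0 0 0" --pt "0 0 0" --pt "0 0 0" --spin '[0, 0, 0]' --gripper '[1, 1, 1]'

```text
time: 10.95
tool_pos: [0.5374, 0.287, 0.2486]
eef_rot: [0.999, 0.044, -0.001, 0.001]
force: [0.5, -0.0, -3.4]
gripper_width: 0.0163
```

```bash
python3 - <<'E'
from h import *
wshot('w6')
E
```

```text
10.95 [0.53743116 0.28702832 0.24858752] yaw 5.096818269767874 F [ 0.5280641  -0.01089076 -3.43449903] 0.016329439958107053
```

View pics/w6.png

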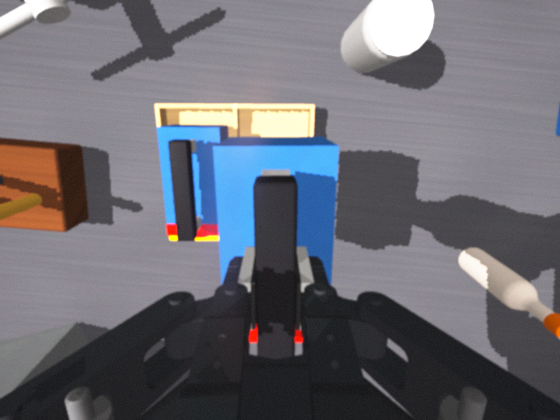

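```bash
python3 - <<'E'
from h import *
P=np.load("pics/w6.npy")
bar("w6",(180,141),(187,241),.106)
a=np.radians(5); R=np.array([[np.cos(a),np.sin(a)],[-np.sin(a),np.cos(a)]])
for p in ((156,105),(315,104.5),(236,104.5)):
    w=at_z("wrist",*p,.03,P); print(p,w,"local",R@(w[:2]-[.5305,.330]))
E
```

```text
w6 mid [0.52724887 0.37396241] len 0.0989831955017525 yaw 3.958010117532433
(156, 105) [0.6045619  0.42628352 0.03      ] local [0.08217173 0.08946222]
(315, 104.5) [0.62095444 0.2496402  0.03      ] local [ 0.08310642 -0.08793763]
(236, 104.5) [0.61307238 0.33742842 0.03      ] local [0.0829056 0.0002035]
```

>>> drive_tool --pt "1 0 -25" --pt "0 0 -35" --pt "0 0 -35" --pt "0 0 -30" --pt "0 0 -20" --pt "0 0 -10" --pt "0 0 -4" --pt "0 0 -2" --pt "0 0 -2" --pt "0 0 0" --spin '[0, 0, 0, 0, 0, 0, 0, 0, 0, 0]' --gripper '[1, 1, 1, 1, 1, 1, 1, 1, 1, 1]'

```text
time: 11.83
tool_pos: [0.5398, 0.288, 0.0883]
eef_rot: [0.999, 0.044, 0.002, -0.001]
force: [0.7, -0.7, -2.6]
gripper_width: 0.0166
```

>>> drive_tool --pt "0 0 -2" --pt "0 0 0" --spin '[0, 0]' --gripper '[1, 1]'

```text
time: 12.0
tool_pos: [0.5393, 0.2881, 0.0855]
eef_rot: [0.999, 0.044, 0.001, -0.0]
force: [-0.4, 0.1, -2.8]
gripper_width: 0.0166
```

>>> drive_tool --pt "0 0 -2" --pt "0 0 -2" --pt "0 0 0" --spin '[0, 0, 0]' --gripper '[1, 1, 1]'

```text
time: 12.25
tool_pos: [0.5391, 0.2879, 0.0818]
eef_rot: [0.999, 0.044, 0.001, -0.0]
force: [-1.8, -0.8, 2.6]
gripper_width: 0.0163
```

>>> drive_tool --pt "0 0 0" --pt "0 0 0" --pt "0 0 0" --pt "0 0 0" --pt "0 0 0" --pt "0 0 15" --pt "0 0 35" --pt "0 0 40" --pt "0 0 40" --pt "0 0 30" --spin '[0, 0, 0, 0, 0, 0, 0, 0, 0, 0]' --gripper '[-1, -1, -1, -1, -1, -1, -1, -1, -1, -1]'

```text
time: 13.08
tool_pos: [0.5392, 0.288, 0.2443]
eef_rot: [0.999, 0.044, 0.002, -0.001]
force: [1.4, 0.8, 1.7]
gripper_width: 0.0854
```

```bash
python3 - <<'E'
from h import *
wshot('w7')
E
```

```text
13.0833 [0.53918083 0.28802911 0.24430062] yaw 5.034453412917096 F [1.35181926 0.75185354 1.68221529] 0.08542234355722911
```

>>> drive_tool --pt "5 -12 8" --pt "8 -25 0" --pt "12 -34 0" --pt "13 -36 0" --pt "13 -36 0" --pt "13 -36 0" --pt "13 -36 0" --pt "13 -36 0" --pt "13 -36 0" --pt "13 -36 0" --spin '[0.02, 0.02, 0.02, 0.02, 0.02, 0.02, 0, 0, 0, 0]' --gripper '[-1, -1, -1, -1, -1, -1, -1, -1, -1, -1]'

```text
time: 13.97
tool_pos: [0.655, -0.037, 0.248]
eef_rot: [0.995, 0.104, -0.0, -0.0]
force: [0.0, 0.9, -0.7]
gripper_width: 0.0852
```

>>> drive_tool --pt "12 -25 0" --pt "6 -16 0" --pt "0 0 0" --pt "0 0 0" --spin '[0, 0, 0, 0]' --gripper '[-1, -1, -1, -1]'

```text
time: 14.3
tool_pos: [0.6726, -0.0764, 0.2475]
eef_rot: [0.995, 0.103, -0.001, -0.001]
force: [0.0, 0.4, -0.6]
gripper_width: 0.0854
```

```bash
python3 - <<'E'
from h import *
wshot('w8')
im=cv2.imread("pics/w8.png")
c=im[90:250,170:380]; cv2.imwrite("pics/w8c.png",cv2.resize(c,None,fx=3.5,fy=3.5,interpolation=cv2.INTER_CUBIC))
E
```

```text
14.3 [ 0.67260296 -0.07637119  0.24752611] yaw 11.856524199322962 F [ 0.0238554   0.35513015 -0.63291695] 0.08535966095507631
```

View pics/w7.png

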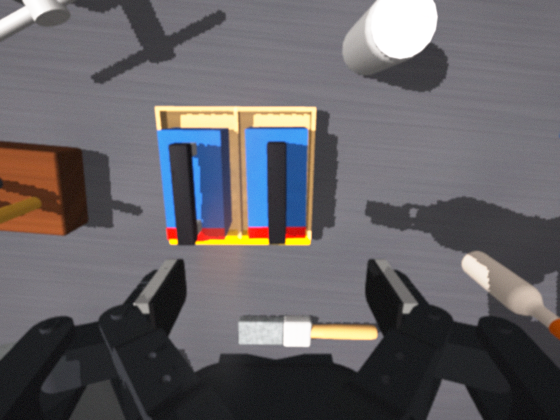

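View pics/w8c.png

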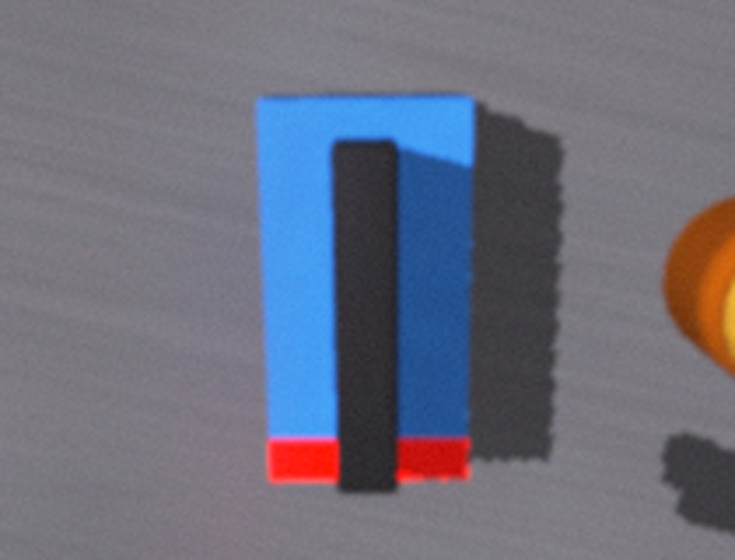

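Both empties lie in the bays with plugs at the yellow wall. Box P's bar runs (274,131)–(275,230).

```bash
python3 -c "
from h import *
bar('w8',(274.3,131),(275.1,230))"
```

```text
w8 mid [ 0.6791834  -0.07426668] len 0.09765212700727684 yaw 12.303167536126969
```

>>> drive_tool --pt "4 1 -25" --pt "0 0 -35" --pt "0 0 -35" --pt "0 0 -32" --pt "0 0 -28" --pt "0 0 -13" --pt "0 0 -5" --pt "0 0 0" --pt "0 0 0" --pt "0 0 0" --spin '[0, 0, 0, 0, 0, 0, 0, 0, 0, 0]' --gripper '[-1, -1, -1, -1, -1, -1, -1, 1, 1, 1]' --squeeze 100

```text
time: 15.18
tool_pos: [0.6784, -0.0752, 0.0787]
eef_rot: [0.995, 0.104, 0.003, 0.001]
force: [-0.2, -0.0, 0.3]
gripper_width: 0.0515
```

>>> drive_tool --pt "0 0 0" --pt "0 0 0" --pt "0 0 0" --pt "0 0 0" --pt "0 0 3" --pt "0 0 12" --pt "0 0 20" --pt "0 0 5" --pt "0 0 0" --pt "0 0 0" --spin '[0, 0, 0, 0, 0, 0, 0, 0, 0, 0]' --gripper '[1, 1, 1, 1, 1, 1, 1, 1, 1, 1]'

```text
time: 16.02
tool_pos: [0.6763, -0.0754, 0.1145]
eef_rot: [0.995, 0.104, -0.001, 0.0]
force: [0.1, -0.2, -8.6]
gripper_width: 0.0158
```

```bash
python3 - <<'E'
from h import *
wshot('w9'); print(readout.sense()["moment"])
E
```

```text
16.0167 [ 0.67633411 -0.07542865  0.114453  ] yaw 11.889757213448487 F [ 0.11565622 -0.19448469 -8.63853754] 0.015756586111592336
[-0.00595595  0.03706217  0.01080584]
```

View pics/w9.png

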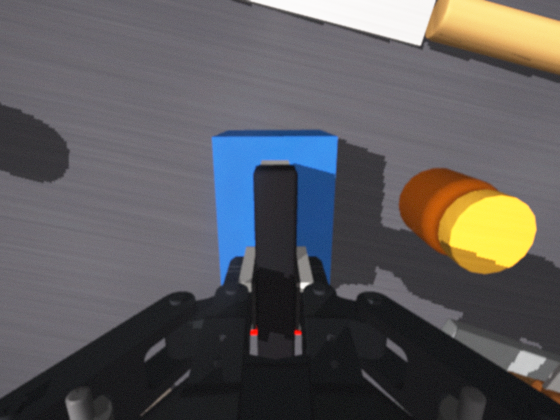

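8.6 N confirms P is the filled box. Carrying it above the tray.

>>> drive_tool --pt "0 0 15" --pt "0 0 28" --pt "0 0 32" --pt "0 0 32" --pt "0 0 28" --pt "-5 -8 17" --pt "-11 -18 0" --pt "-16 -25 0" --pt "-16 -25 0" --pt "-16 -25 0" --spin '[0, 0, 0, 0, 0, -0.02, -0.04, -0.04, -0.04, -0.04]' --gripper '[1, 1, 1, 1, 1, 1, 1, 1, 1, 1]'

```text
time: 16.9
tool_pos: [0.6114, -0.1768, 0.265]
eef_rot: [1.0, 0.013, -0.002, -0.0]
force: [-0.2, 0.4, -9.3]
gripper_width: 0.0157
```

>>> drive_tool --pt "-16 -25 0" --pt "-16 -25 0" --pt "-16 -25 0" --pt "-16 -25 0" --pt "-16 -25 0" --pt "-14 -22 0" --pt "-10 -16 0" --pt "-4 -10 0" --pt "0 0 0" --pt "0 0 0" --spin '[-0.04, -0.04, -0.04, -0.04, -0.02, 0, 0, 0, 0, 0]' --gripper '[1, 1, 1, 1, 1, 1, 1, 1, 1, 1]'

```text
time: 17.73
tool_pos: [0.5046, -0.3489, 0.2661]
eef_rot: [0.997, -0.076, -0.001, -0.001]
force: [-0.1, 0.5, -8.0]
gripper_width: 0.0158
```

```bash
python3 - <<'E'
from h import *
wshot('w10'); cv2.imwrite("pics/s10.png",vision.capture("scene"))
E
```

```text
17.7333 [ 0.50464891 -0.34886667  0.26605709] yaw -8.749050166107152 F [-0.06146335  0.51543477 -7.99867262] 0.015821316134812982
```

View pics/w10.png

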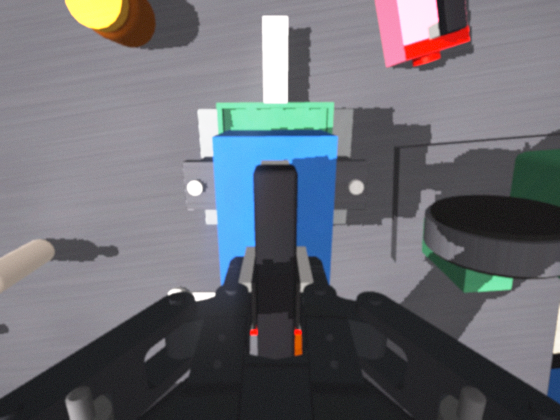

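View pics/s10.png

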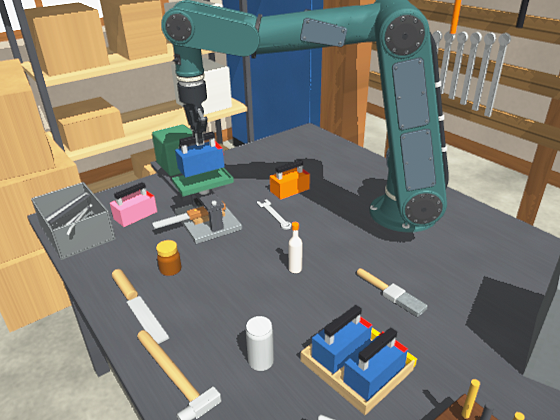

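The wrist view shows the tray's far corners at about (217,103) and (334,103), level with the box. I'll work out the tray centre from them.

```bash
python3 - <<'E'
from h import *
s=readout.sense(); print(s["time"],s["tool_pos"],s["force"],s["gripper_width"])
P=np.load("pics/w10.npy")
a,b=[at_z("wrist",*p,.155,P) for p in ((217,103),(334,103))]
print(a,b,np.hypot(*(a-b)[:2]))
x=np.array([np.cos(np.radians(-8.65)),np.sin(np.radians(-8.65))])
print("tray ctr",(a+b)[:2]/2-x*.079)
# press base corners etc not needed; bar centre in hand
bar("w10",(275.5,168),(275.5,357),.2660+.0187+.008)
E
```

```text
17.8333 [ 0.50534313 -0.34795031  0.26668695] [ 0.2410325   0.36639468 -9.48772835] 0.016323426805282305
[ 0.5901137  -0.31586426  0.155     ] [ 0.57623555 -0.40635574  0.155     ] 0.09154949781338644
tray ctr [ 0.50507321 -0.34922855]
w10 mid [ 0.51343792 -0.35069589] len 0.08878809663595863 yaw -8.71167155722646
```

Tray centre is (0.504,-0.3495). The box centre is about 2.8 mm ahead of the TCP, so I'll shift back 3 mm and lower slowly.

>>> drive_tool --pt "-3 0 -10" --pt "0 0 -14" --pt "0 0 -10" --pt "0 0 -4" --pt "0 0 -3" --pt "0 0 -3" --pt "0 0 -3" --pt "0 0 -3" --pt "0 0 -3" --pt "0 0 0" --spin '[0, 0, 0, 0, 0, 0, 0, 0, 0, 0]' --gripper '[1, 1, 1, 1, 1, 1, 1, 1, 1, 1]'

```text
time: 18.67
tool_pos: [0.502, -0.349, 0.2152]
eef_rot: [0.997, -0.076, 0.001, 0.0]
force: [-1.1, 1.9, -3.4]
gripper_width: 0.016
```

Tray is taking load, so I'll keep lowering.

>>> drive_tool --pt "0 0 -3" --pt "0 0 -3" --pt "0 0 -3" --pt "0 0 -2" --pt "0 0 0" --spin '[0, 0, 0, 0, 0]' --gripper '[1, 1, 1, 1, 1]'

```text
time: 19.08
tool_pos: [0.502, -0.3492, 0.2027]
eef_rot: [0.997, -0.076, 0.0, -0.0]
force: [-0.1, 3.5, -3.2]
gripper_width: 0.0163
```

>>> drive_tool --pt "0 0 -1" --pt "0 0 -1" --pt "0 0 -1" --pt "0 0 0" --spin '[0, 0, 0, 0]' --gripper '[1, 1, 1, 1]'

```text
time: 19.42
tool_pos: [0.5021, -0.3491, 0.2023]
eef_rot: [0.997, -0.076, 0.001, 0.0]
force: [-0.4, 4.7, 3.4]
gripper_width: 0.016
```

```bash
python3 - <<'E'
from h import *
wshot('w11'); cv2.imwrite("pics/s11.png",vision.capture("scene")[110:260,120:280].repeat(4,0).repeat(4,1))
E
```

```text
19.4167 [ 0.5020596  -0.34908204  0.20228786] yaw -8.703841363179786 F [-0.43273316  4.65948834  3.42504435] 0.016037820105513148
```

View pics/s11.png

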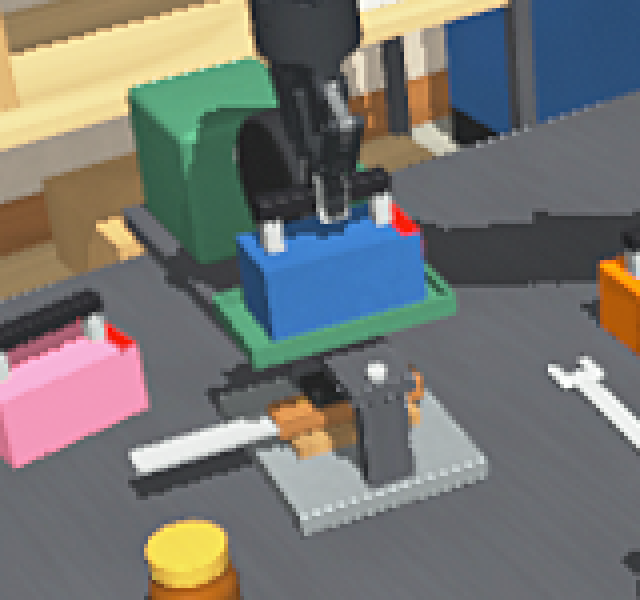

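View pics/w11.png

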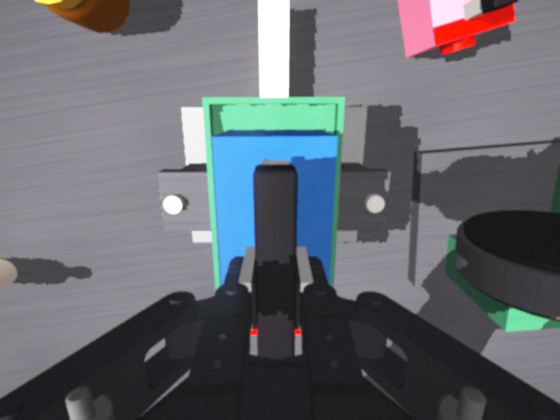

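The box is inside the rim and the tray has bottomed out (force reversed at TCP z 0.202, about 20 mm below the up position). Releasing.

>>> drive_tool --pt "0 0 0" --pt "0 0 0" --pt "0 0 0" --pt "0 0 0" --pt "0 0 0" --pt "0 0 0" --pt "0 0 15" --pt "0 0 30" --pt "0 0 30" --pt "0 0 25" --spin '[0, 0, 0, 0, 0, 0, 0, 0, 0, 0]' --gripper '[-1, -1, -1, -1, -1, -1, -1, -1, -1, -1]'

```text
time: 20.35
tool_pos: [0.5017, -0.3494, 0.3022]
eef_rot: [0.997, -0.076, 0.0, 0.0]
force: [0.2, -0.8, 0.4]
gripper_width: 0.0853
```

>>> drive_tool --pt "0 0 0" --pt "0 0 0" --pt "0 0 0" --spin '[0, 0, 0]' --gripper '[-1, -1, -1]'

```text
time: 20.6
tool_pos: [0.5015, -0.3492, 0.2994]
eef_rot: [0.997, -0.076, -0.0, -0.0]
force: [0.7, 0.5, -1.3]
gripper_width: 0.0855
```

```bash
python3 - <<'E'
from h import *
im=wshot('w12'); sc=vision.capture("scene"); cv2.imwrite("pics/s12.png",cv2.resize(sc,(784,588)))
for z in (.2,.22):
    pass
E
```

```text
20.6 [ 0.50152438 -0.34920609  0.29944851] yaw -8.727464062316825 F [ 0.6664123   0.49548034 -1.33410868] 0.08548573706890605
```

View pics/s12.png

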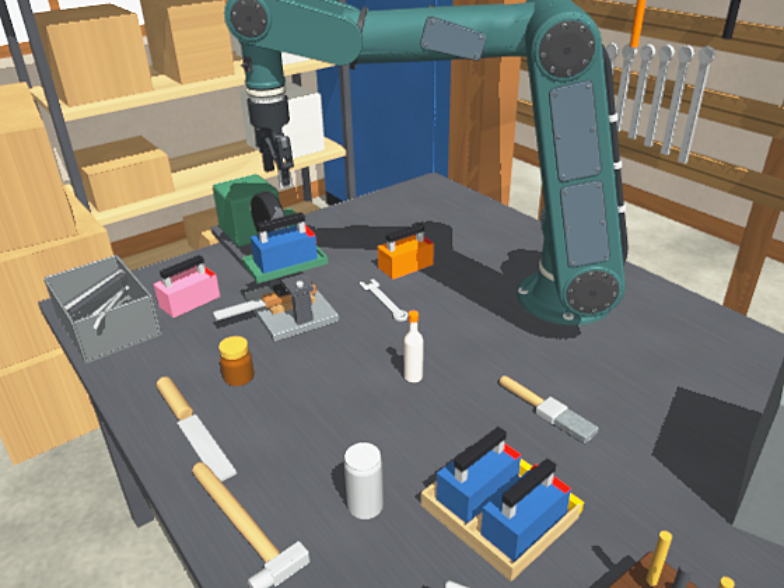

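View pics/w12.png

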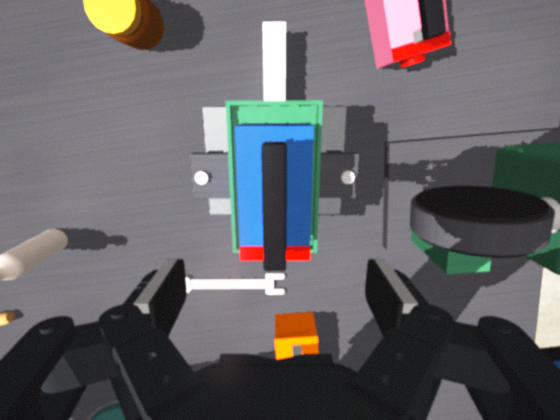

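```bash
python3 - <<'E'
from h import *
bar("w12",(274.5,144),(274,270),.225); bar("w12",(274.5,144),(274,270),.245)
P=np.load("pics/w12.npy")
for z in (.135,.155):
    a,b=[at_z("wrist",*p,z,P) for p in ((227,101),(323,101))]
    x=np.array([np.cos(np.radians(-8.65)),np.sin(np.radians(-8.65))])
    print(z,np.hypot(*(a-b)[:2]),"ctr",(a+b)[:2]/2-x*.079)
# tray height by scene camera: project rim far-left corner for both heights
for c in ((.079,.046),(.079,-.046),(-.079,.046)):
    y=np.array([-x[1],x[0]]); p=np.array([.504,-.3495])+c[0]*x+c[1]*y
    print(c,[(proj("scene",[*p,z])*1.4).round(1) for z in (.125,.135,.145,.155)])
E
python3 - <<'E'
import cv2
im=cv2.imread("pics/s12.png")
cv2.imwrite("pics/s12c.png",cv2.resize(im[205:345,200:350],None,fx=4,fy=4,interpolation=cv2.INTER_CUBIC))
E
```

```text
w12 mid [ 0.50420844 -0.34910938] len 0.09815576384302747 yaw -8.975238091156234
w12 mid [ 0.51074532 -0.35019323] len 0.0891108927319204 yaw -8.975238091156255
0.135 0.09077518829249086 ctr [ 0.50484379 -0.34974667]
0.155 0.08486230068361843 ctr [ 0.50433585 -0.34969738]
(0.079, 0.046) [array([257.2, 279.4]), array([256.6, 275.2]), array([255.9, 271. ]), array([255.3, 266.8])]
(0.079, -0.046) [array([243.1, 259.9]), array([242.4, 255.9]), array([241.8, 251.8]), array([241.1, 247.7])]
(-0.079, 0.046) [array([328. , 259.8]), array([327.7, 255.7]), array([327.3, 251.6]), array([327. , 247.4])]
```

View pics/s12c.png

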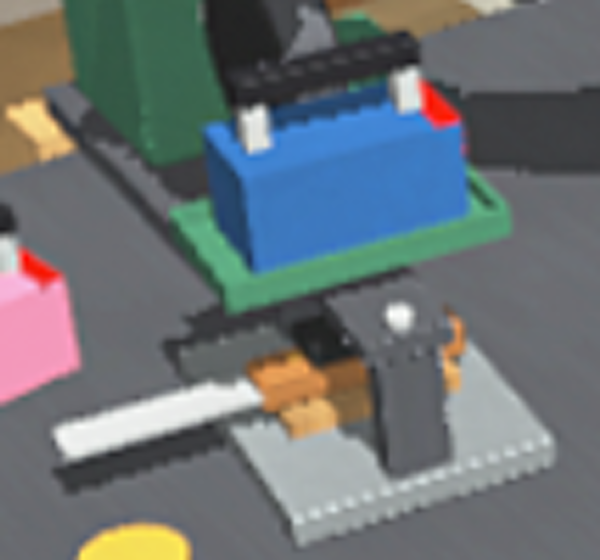

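```bash
python3 - <<'E'
from h import *
P=np.load("pics/w7.npy"); a=np.radians(5); R=np.array([[np.cos(a),np.sin(a)],[-np.sin(a),np.cos(a)]])
for f,n in (((180,145),(187,244)),((277,143),(277,243))):
    m=(at_z("wrist",*f,.106,P)+at_z("wrist",*n,.106,P))[:2]/2; l=R@(m-[.5325,.331]); print("grip local",l,"plug x",l[0]-.068)
s=readout.sense(); print(s["time"],s["tool_pos"],s["force"])
job.job_done()
E
```

```text
grip local [-0.0010629   0.04347927] plug x -0.06906289539913886
grip local [ 0.00049576 -0.04498268] plug x -0.06750424304524368
20.7 [ 0.50121664 -0.34892184  0.29802269] [ 1.50193076 -0.1888936   0.25566917]
the job is handed in; nothing more can be done
```

The job is handed in at 20.7 s. The filled box is in the weight tray with the tray fully down, and the two empty boxes are in the rack bays.

- **Finding the filled box:** I lifted each blue box and read the wrist force: about 2.8 N, 3.2 N and 8–9 N. The heavy one was the box farthest from the robot.
- **Empty boxes:** Both lie flat, one per bay, with the plugs at the yellow wall. The plug faces are at about −69 and −68 mm in the rack's x, against the allowed −90 to −45 mm. The handles are at about y = +43 and −45 mm in the rack frame.
- **Filled box:** It is upright in the tray, with its handle about 1 mm from the measured tray centre.
- **Tray travel:** The scene and wrist cameras both put the rim at about 0.135 m, which means about 20 mm down. The force on the tool also reversed when the tray bottomed out.
- **Release and bystanders:** The gripper is open and clear above the tray. The bystanders looked in place and upright in the last scene picture; I did not measure their shifts.

**Disagreements:** The top and wrist cameras differed by 2–4 mm on the rack and tray centres. I used the mean of the two, which is well inside the tolerances. A sideways force of about 4.7 N appeared while I pressed the tray down, and it was gone after release.

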